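Put the paints and the ink back in their holders

TASK

Put the four loose paint and ink containers away, each standing upright on the floor of the wooden holder whose socket matches it: the wide pot in the largest round one, the capped paint bottle in the middle round one, the slim dropper bottle in the smallest round one, and the square ink bottle in the square one. Do not tip any of them over, and leave the white tile stack and the black tower model standing where they are.

Things in the scene. Friction and masses are not known exactly. Their poses are not given: they have to be found in the camera images.
- pot: Widest of the four containers: squat round paint pot with a broad flat lid, 50 mm in diameter, 54 mm high. Loose, standing upright on the bench. Origin: centre of its underside; z up. 
- bottle: Round paint bottle with a dark straight body and a light cylindrical cap nearly as wide, 38 mm in diameter, 80 mm high (the similar bottle close to the paint racks, beyond the tray of white shards, is not this one). Loose, standing upright on the bench. Origin: centre of its underside; z up. 
- dropper: Slimmest of the four: round dropper bottle, 25 mm in diameter, 76 mm high; the straight body takes the lower 45 mm, above it a tapering nozzle. Loose, standing upright on the bench. Origin: centre of its underside; z up. 
- ink: The only square container: ink bottle with a flat-sided body 37 mm (its x) by 40 mm (its y), up to about 43 mm high, then narrowing to a thinner round black cap; 66 mm high. Loose, standing upright on the bench. Origin: centre of its underside; z up. 
- holder_large: Low round brown wooden holder with the widest round socket, 66 mm bore, 84 mm outside: for the pot. Fixed to the bench. 14 mm high; socket floor 4 mm above the bench, socket 10 mm deep. Origin: centre of its underside, on the socket's axis; z up. 
- holder_medium: Round brown wooden holder with the middle round socket, 54 mm bore, 72 mm outside: for the round paint bottle. Fixed to the bench. 14 mm high; socket floor 4 mm above the bench, socket 10 mm deep. Origin: centre of its underside, on the socket's axis; z up. 
- holder_small: Round brown wooden holder with the narrowest round socket, 41 mm bore, 59 mm outside: for the dropper bottle. Fixed to the bench. 14 mm high; socket floor 4 mm above the bench, socket 10 mm deep. Origin: centre of its underside, on the socket's axis; z up. 
- holder_square: Square brown wooden holder with a square socket 55 x 55 mm, sides along its x and y, 73 mm square outside: for the ink bottle, whose sides must be turned roughly parallel to the socket's. Fixed to the bench. 14 mm high; socket floor 4 mm above the bench, socket 10 mm deep. Origin: centre of its underside, on the socket's axis; z up. 
- tile_stack: Bystander: single upright stack of small white plaster tiles, 27 x 27 mm, 48 mm high, standing to the left, apart from the many fixed white brick stacks on the right (of those the nearest to the work are two about 30 mm high, near x 0.45, y 0.01 and x 0.52, y 0.00); loose. Origin: centre of its underside.
- tower: Bystander: black model of a square tower with a wider top, 38 x 43 mm, 103 mm high, loose. Origin: centre of its underside.
Not all that is in view belongs to the job. Leave any pink look-alike of the holder_small alone.

How it is judged:
At the end, for the whole second after the job is handed in: Each container stands upright (within 0.1 rad) on the floor of its own holder, its centre within 13 mm of the holder's axis and its foot 1 to 8 mm above the bench (the socket floor is at 4 mm); all are at rest and let go (horizontal distance between pot and holder_large below 0.013 m and z of pot in the frame of holder_large between 0.001 and 0.008 m and angle between each of pot, bottle, dropper, ink's own z axis and vertical below 0.1 rad and linear speed of each of pot, bottle, dropper, ink below 0.02 m/s and contact force between each of pot, bottle, dropper, ink and the fingers below 0.1 N and horizontal distance between bottle and holder_medium below 0.013 m and z of bottle in the frame of holder_medium between 0.001 and 0.008 m and horizontal distance between dropper and holder_small below 0.013 m and z of dropper in the frame of holder_small between 0.001 and 0.008 m and horizontal distance between ink and holder_square below 0.013 m and z of ink in the frame of holder_square between 0.001 and 0.008 m); the robot touches nothing.
It fails at once if a container tips over (angle between any of pot, bottle, dropper, ink's own z axis and vertical above 0.7 rad).
It fails at once if the stack of plaster tiles is moved more than 25 mm or knocked over (distance of tile_stack from where it was at the start of the episode above 0.025 m or angle between tile_stack's own z axis and vertical above 0.5 rad).
It fails at once if the tower model is moved more than 25 mm or knocked over (distance of tower from where it was at the start of the episode above 0.025 m or angle between tower's own z axis and vertical above 0.5 rad).
It also fails if it takes over 99 s, if anything falls off the work surface, if the arm or the gripper's body presses on something with over 40 N, if the wrist force passes 120 N, or if a joint passes its speed limit or range.

ROBOT

A 7-joint arm with a two-finger parallel gripper is mounted at the origin on a cart in front of the work surface, level with it; the furniture and walls round the work are solid. World frame = base frame: x ahead of the robot, y to its left, z up, the work surface at z = 0. Lengths are in m, angles in rad, forces in N, time in s.
With the tool pointing down it reaches from about 0.4 to 0.875 m from the base axis. Payload 4.4 kg.
Tool frame: the origin (TCP) lies midway between the tips of the shut fingers; the grasp point (between the pads) lies 19 mm behind it; z points along the fingers, y is the line along which they close (so a half turn about z gives the same grasp; the last joint's range is limited). The gripper opens to 85 mm and grips with 20 to 120 N. Pads are 22 mm wide; open, the fingers measure 114 mm over their backs; the gripper's body (76 mm by 85 mm) begins 54 mm behind the grasp point. The pads swing forward as they close: fully open they stand 13 mm farther back than shut.
Start: joints at [-0.066, 0.628, 0.038, 1.517, -0.027, 0.996, -0.02], TCP at [0.65, 0, 0.231] pointing down, gripper open.
Joint ranges: [-3.06, 3.06], [-0.37, 2.12], [-1.25, 1.32], [0.18, 2.47], [-1.1, 4.24], [0.23, 1.98], [-2.94, 2.94]. Speed limits (rad/s): [2.57, 2.57, 3.14, 3.14, 3.14, 3.14, 3.14].

INTERFACE

Orientations are given as a unit quaternion [w, x, y, z].
In Python, from workcell import robot, snapshot, calibration, job_done gives the robot as it stands. The module is installed in compiled form; this text tells all that it offers.
- The arm moves only by the shell command python3 -m inch 'ROWS' [OPENING]. ROWS is a JSON object of lists of equal length, an entry for each row: "dp": the shift along the world's x, y, z in mm, a list of three; "twist": the turn about the world's z in rad. A call has 1 to 5 rows; each row shifts and turns the commanded pose from where the row before left it; what a row does not reach is not made up. A row lasts 1/10 s, in which the tool goes at most 50 mm and 8.59 degrees, less where a joint would pass 70% of its speed; a pose out of reach is approached as far as the arm can. A call with a gripper value outside its range is refused whole. OPENING is the closure, from -1 (fully open) to 1 (shut), set as the call begins (- or left out, the last holds). The fingers move at their own pace and stop on an object; the grip force is fixed at half the most. Time passes only in rows, so rows that do not move let the fingers close. It gives the time, the measured TCP pose, the force, the opening and the grip force at its end, in the units of the state.
- robot.state(): the state, without advancing time (a new reading comes with each control period).
- snapshot(name): name is "scene" or "side" or "wrist"; returns the picture (400x640x3 uint8, blue, green, red); there is no depth.
- calibration(name): a dict with "camera_matrix" (3x3 intrinsics, pixels), "dist" ([k1, k2, p1, p2, k3] as OpenCV has them; the pictures are not rectified), "R" (3x3) and "t" (3): a world point X has camera coordinates R X + t; the wrist camera has in their place "mount" (4x4, takes a point from camera to tool coordinates, whose origin is the TCP and whose axes are the flange's). Camera axes: x right, y down, z forward; pixel columns grow to the right and rows downward; lengths in m; the calibration is good to about 2 mm. A picture is of the moment at which its call begins: read the wrist's pose just before it. calibration takes no time and is no camera call.
- job_done(): hands the job in; it is judged then, once.
The state is a dict: "clock": time; "joints": joint angles; "qvel": joint speeds; "joint_efforts": joint torques, N m; "ee_pos": TCP position; "tcp_rot": TCP orientation; "wrist_force": force on the tool from outside, world axes, zero at the start; "moment": the same for the moment, N m; "width": opening from 0.0 (shut) to 1.0 (fully open); "grip_force": force on a finger pad.
Only numpy, scipy, OpenCV 4.12 (cv2) and the standard library are available. Lean on these libraries where they do the work, as an engineer would, in place of code of your own. Each camera call takes 0.05 s, during which the arm holds its last target. There are 200 camera calls.

## Working session

There is one attempt and no reset: what is moved stays moved. The work goes in short steps, Python scripts to look and compute and a shell command to move; the robot and the scene stay as the last step left them, time stands still between calls to the robot, and variables do not carry over. Pictures are saved under pics/ and viewed, at most 14 in all, crops included, and the job is handed in when it is done.

```bash
mkdir -p pics && cat > h.py <<'E'
import numpy as np, cv2
from workcell import robot, snapshot, calibration
from scipy.spatial.transform import Rotation as Ro
def cam(name, s=None):
    c=calibration(name); K=np.array(c["camera_matrix"]); d=np.array(c["dist"],float)
    if name=="wrist":
        s=s or robot.state(); q=s["tcp_rot"]; T=np.eye(4); T[:3,:3]=Ro.from_quat([q[1],q[2],q[3],q[0]]).as_matrix(); T[:3,3]=s["ee_pos"]
        W=T@np.array(c["mount"]); R=W[:3,:3].T; t=-R@W[:3,3]
    else: R=np.array(c["R"]); t=np.array(c["t"])
    return K,d,R,t
def cast(C,px,z):
    K,d,R,t=C; p=cv2.undistortPoints(np.array(px,float).reshape(-1,1,2),K,d).reshape(-1,2)
    D=np.c_[p,np.ones(len(p))]@R; o=-R.T@t; k=(z-o[2])/D[:,2]
    return o+D*k[:,None]
def proj(C,X):
    K,d,R,t=C; return cv2.projectPoints(np.array(X,float).reshape(-1,1,3),cv2.Rodrigues(R)[0],t,K,d)[0].reshape(-1,2)
E
python3 - <<'E'
from h import *
print(robot.state())
for n in("scene","side","wrist"):
    cv2.imwrite(f"pics/{n}0.png",snapshot(n)); C=cam(n); print(n,"pos",-C[2].T@C[3],"axis",C[2][2],C[0][0,0])
E
```

```text
{'clock': 0.0, 'joints': array([-0.06580402,  0.62933556,  0.03845515,  1.51839072, -0.02698015,
        0.9962974 , -0.01999719]), 'qvel': array([ 0.00087698,  0.00084143,  0.00140413,  0.00117635, -0.00017797,
       -0.00095044, -0.00064151]), 'joint_efforts': array([-1.11932164e-03, -5.63405585e+01,  1.22606792e+00, -1.93450052e+01,
        1.09587883e-02,  1.05136272e-02, -8.84369996e-06]), 'ee_pos': array([6.49363695e-01, 1.74338133e-05, 2.30388923e-01]), 'tcp_rot': array([-6.58457799e-04,  7.07104179e-01,  7.07108737e-01, -6.93542461e-04]), 'wrist_force': array([-0.144768  ,  0.4598446 , -1.14247014]), 'moment': array([-0.00125755, -0.05279188, -0.0345608 ]), 'grip_force': 0.0, 'width': 1.0010363274784597}
scene pos [0.09930424 0.94517372 0.52711788] axis [ 0.38955192 -0.78080534 -0.48845913] 383.15201508042105
side pos [ 0.43223395 -0.86120178  0.59167737] axis [ 0.04787607  0.88064384 -0.4713537 ] 478.5586940378013
wrist pos [0.64978773 0.08452432 0.37291885] axis [-0.00241479 -0.32908309 -0.94429788] 319.68062558084955
```

View pics/scene0.png

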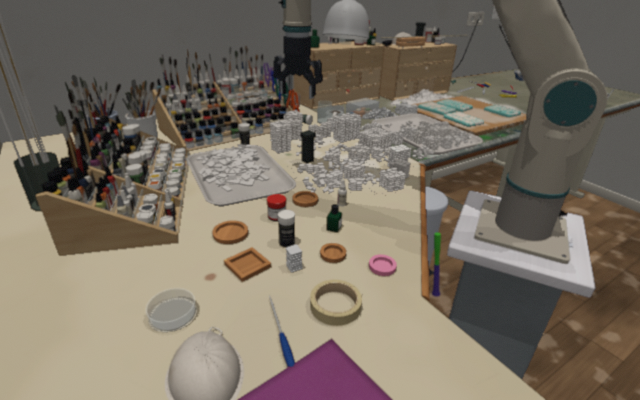

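View pics/side0.png

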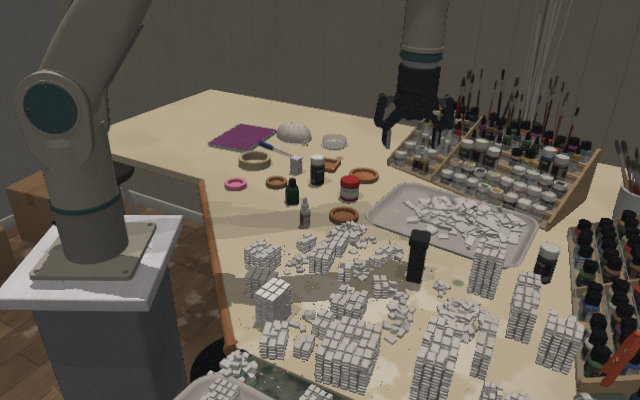

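View pics/wrist0.png

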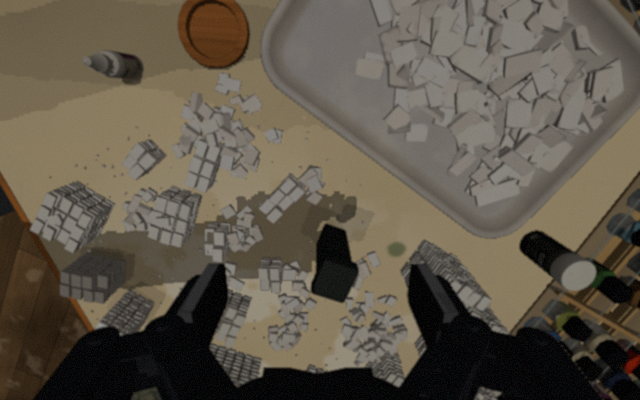

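Scene view: pot about (277,207), bottle (287,228), ink (335,218), dropper (342,198), tile stack (294,258), tower (307,146). The brown rings are at (230,232), (305,199) and (333,253), the square holder at (247,264), and the pink one at (383,265). The side view shows the same things, and the wrist view shows the dropper, one ring and the tower. First I need rough positions.

```bash
python3 - <<'E'
from h import *
C=cam("scene")
for n,p,z in [("pot top",(277,201),.054),("bottle top",(287,215),.08),("ink cap",(336,208),.066),("dropper top",(343,188),.076),("tile top",(294,250),.048),("tower top",(308,135),.103),("rA",(230,231),.014),("rB",(305,198),.014),("rC",(333,252),.014),("sq",(247,263),.014)]:
    print(n,cast(C,p,z)[0].round(3))
C=cam("side")
for n,p,z in [("pot top",(350,181),.054),("bottle top",(317,158),.08),("ink cap",(292,182),.066),("dropper top",(305,201),.076),("tile top",(296,158),.048),("tower top",(419,236),.103),("rA",(364,174),.014),("rB",(344,213),.014),("rC",(276,182),.014),("sq",(331,163),.014)]:
    print(n,cast(C,p,z)[0].round(3))
E
```

```text
pot top [0.555 0.26  0.054]
bottle top [0.478 0.339 0.08 ]
ink cap [0.406 0.237 0.066]
dropper top [0.426 0.155 0.076]
tile top [0.422 0.403 0.048]
tower top [ 0.65  -0.071  0.103]
rA [0.613 0.376 0.014]
rB [0.537 0.151 0.014]
rC [0.367 0.33  0.014]
sq [0.508 0.451 0.014]
pot top [0.564 0.235 0.054]
bottle top [0.481 0.321 0.08 ]
ink cap [0.416 0.204 0.066]
dropper top [0.447 0.087 0.076]
tile top [0.425 0.394 0.048]
tower top [ 0.662 -0.102  0.103]
rA [0.618 0.362 0.014]
rB [0.542 0.14  0.014]
rC [0.371 0.309 0.014]
sq [0.528 0.437 0.014]
```

```bash
python3 -m inch '{"dp":[[-25,45,10],[-25,45,10],[-25,45,10],[-25,45,10],[-25,45,10]],"twist":[0,0,0,0,0]}' && python3 -m inch '{"dp":[[-20,40,10],[-20,40,0],[0,0,0],[0,0,0]],"twist":[0,0,0,0]}' && python3 - <<'E'
from h import *
s=robot.state(); print(s["ee_pos"],s["tcp_rot"],s["clock"],s["qvel"].round(3)); np.save("w1.npy",np.r_[s["ee_pos"],s["tcp_rot"]]); cv2.imwrite("pics/wrist1.png",snapshot("wrist"))
E
```

```text
clock: 0.65
ee_pos: [0.5295, 0.216, 0.2792]
tcp_rot: [-0.0, 0.707, 0.707, -0.0]
wrist_force: [0.1, 0.8, -0.0]
width: 0.996
grip_force: 0.0
clock: 1.05
ee_pos: [0.49, 0.2955, 0.2887]
tcp_rot: [-0.0, 0.706, 0.708, -0.0]
wrist_force: [0.2, -0.9, -0.9]
width: 0.997
grip_force: 0.0
[0.48995919 0.29554621 0.28873048] [-4.75062357e-06  7.05978287e-01  7.08233409e-01 -3.09813443e-04] 1.05 [ 0.045 -0.     0.043  0.004  0.011  0.001  0.004]
```

View pics/wrist1.png

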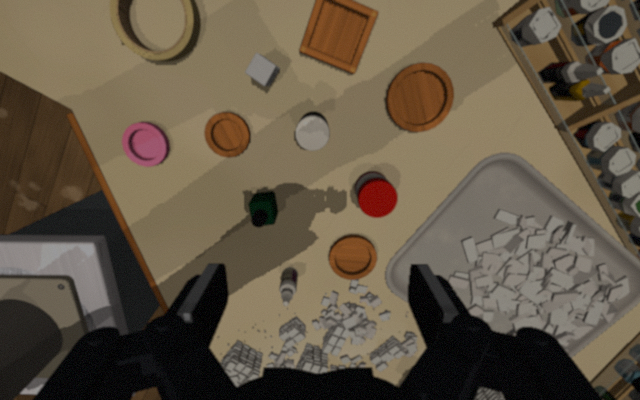

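The wrist view shows everything: large holder (420,97), medium (354,257), small (228,134), square (339,34). The pot lid is at (377,197), the bottle cap at (312,131), ink at (262,208), dropper at (289,285), tile stack at (262,70).

```bash
cat > m1.py <<'E'
from h import *
v=np.load("w1.npy"); C=cam("wrist",dict(ee_pos=v[:3],tcp_rot=v[3:]))
im=cv2.imread("pics/wrist1.png"); hsv=cv2.cvtColor(im,cv2.COLOR_BGR2HSV)
print("hsv",{n:hsv[p[1],p[0]].tolist() for n,p in dict(ringA=(395,97),ringC=(210,134),sq=(310,40),pot=(377,197),cap=(312,131),ink=(262,212),inkc=(262,200),drop=(289,275),dropb=(288,292),bench=(300,180),tile=(263,70)).items()})
def blob(m,seed,z,n):
    _,l=cv2.connectedComponents(m.astype(np.uint8)); k=l[seed[1],seed[0]]
    c=max(cv2.findContours((l==k).astype(np.uint8),cv2.RETR_EXTERNAL,cv2.CHAIN_APPROX_NONE)[0],key=len)
    X=cast(C,cv2.convexHull(c).reshape(-1,2),z)[:,:2]*1000
    r=cv2.minAreaRect(X.astype(np.float32)); e=cv2.minEnclosingCircle(X.astype(np.float32))
    print(n,"rect",np.round(r[0],1),np.round(r[1],1),round(r[2],1),"circ",np.round(e[0],1),round(e[1]*2,1))
H,S,V=[hsv[...,i].astype(int) for i in range(3)]
brown=(H<16)&(S>115)&(V>60)
for n,p in dict(A=(395,97),B=(333,257),C=(211,134),SQ=(308,40)).items(): blob(brown,p,.014,n)
blob(((H<8)|(H>170))&(S>180)&(V>60),(377,197),.054,"pot")
blob((S<60)&(V>110),(312,131),.08,"bottle")
blob((S<60)&(V>90),(263,70),.048,"tile")
blob(V<55,(262,210),.043,"ink")
crop=np.hstack([cv2.resize(im[y:y+70,x:x+80],None,fx=5,fy=5,interpolation=cv2.INTER_CUBIC) for x,y in((222,173),(250,245))]); cv2.imwrite("pics/crop1.png",crop)
E
python3 m1.py
```

```text
hsv {'ringA': [13, 183, 107], 'ringC': [13, 176, 94], 'sq': [14, 190, 83], 'pot': [1, 227, 127], 'cap': [18, 34, 134], 'ink': [75, 128, 4], 'inkc': [67, 207, 16], 'drop': [20, 68, 56], 'dropb': [18, 36, 107], 'bench': [19, 75, 129], 'tile': [15, 19, 137]}
A rect [617.2 369.3] [82.7 81.2] 0.5 circ [616.7 369.3] 83.6
B rect [542.  142.6] [69.7 70.4] 0.9 circ [541.7 143.8] 73.3
C rect [372.3 323.2] [57.3 57.6] 43.7 circ [372.3 323.1] 58.9
SQ rect [512.7 443.2] [73.  72.2] 69.4 circ [512.8 443.2] 99.6
pot rect [564.1 250.5] [47.8 47.5] 0.3 circ [564.5 250.6] 49.2
bottle rect [483.2 333.6] [36.  36.6] 45.4 circ [483.6 333.9] 37.8
tile rect [426.8 399.7] [27.  30.4] 55.8 circ [427.2 399.3] 38.8
ink rect [419.2 232.3] [37.8 48.6] 6.8 circ [420.1 231.6] 55.3
```

View pics/crop1.png

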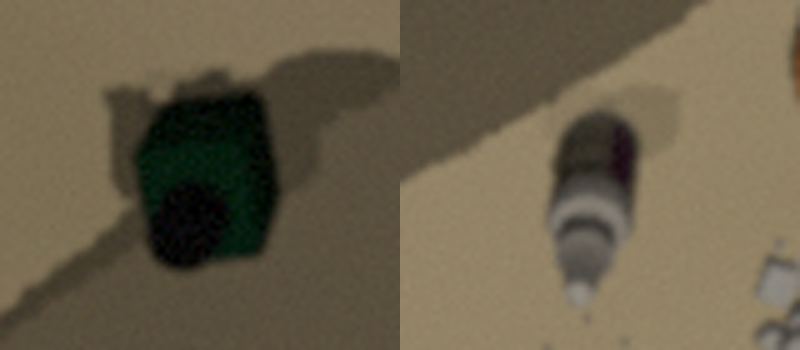

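The crop shows the ink cap centre at about full pixel (259.6,218) and its back edge running about 6° off world x. The dropper tip is at (285.6,303) and its shoulder at about (288.5,290).

```bash
python3 - <<'E'
from h import *
v=np.load("w1.npy"); C=cam("wrist",dict(ee_pos=v[:3],tcp_rot=v[3:]))
P=lambda n,px,z,K=C:print(n,(cast(K,px,z)[:,:2]*1000).round(1).tolist())
P("ink cap",(259.6,217.8),.066); P("ink topface L/R corners",[(222+137/5,173+158/5),(222+263/5,173+148/5),(222+262/5,173+252/5)],.043)
P("ink base back",[(222+160/5,173+105/5),(222+262/5,173+95/5)],0)
P("drop tip",(285.6,303),.076); P("drop shoulder L/R ",[(250+150/5,245+220/5),(250+233/5,245+220/5)],.045); P("drop base back",(250+200/5,245+112/5),0.0)
P("rack corner",[(180,240),(185,150)],0,cam("scene"))
E
```

```text
ink cap [[418.4, 228.6]]
ink topface L/R corners [[401.7, 237.4], [434.4, 240.3], [433.0, 211.1]]
ink base back [[399.5, 237.7], [428.7, 240.8]]
drop tip [[447.9, 110.4]]
drop shoulder L/R  [[437.0, 110.6], [460.6, 110.8]]
drop base back [[447.7, 118.6]]
rack corner [[703.3, 446.0], [1083.3, 40.1]]
```

```bash
python3 -m inch '{"dp":[[-7,38,-20],[0,0,-45],[0,0,-45],[0,0,-45],[0,0,0]],"twist":[0,0,0,0,0]}'
```

```text
clock: 1.6
ee_pos: [0.4811, 0.3275, 0.1283]
tcp_rot: [-0.0, 0.708, 0.706, -0.007]
wrist_force: [-0.3, -1.2, 0.3]
width: 0.998
grip_force: 0.0
```

```bash
python3 -m inch '{"dp":[[0,0,0],[0,0,0]],"twist":[0,0]}'
```

```text
clock: 1.8
ee_pos: [0.486, 0.3328, 0.1364]
tcp_rot: [0.001, 0.708, 0.707, 0.002]
wrist_force: [0.1, 0.4, 0.2]
width: 1.002
grip_force: 0.0
```

```bash
python3 -m inch '{"dp":[[-2,1,-40],[0,0,-40],[0,0,-25],[0,0,-5],[0,0,0]],"twist":[0,0,0,0,0]}' && python3 -m inch '{"dp":[[0,0,0],[0,0,0],[0,0,0],[0,0,0],[0,0,0]],"twist":[0,0,0,0,0]}' 1
```

```text
clock: 2.3
ee_pos: [0.483, 0.3341, 0.0254]
tcp_rot: [0.0, 0.707, 0.707, 0.001]
wrist_force: [-0.1, 0.7, 0.2]
width: 1.001
grip_force: 0.0
clock: 2.8
ee_pos: [0.4827, 0.3341, 0.0254]
tcp_rot: [0.0, 0.707, 0.707, 0.001]
wrist_force: [0.2, -1.5, 6.4]
width: 0.431
grip_force: 59.5
```

```bash
python3 -m inch '{"dp":[[0,0,20],[0,0,35],[0,0,35],[15,-45,0],[15,-45,0]],"twist":[0,0,0,0,0]}' && python3 -m inch '{"dp":[[15,-45,0],[14,-45,0],[0,-11,0],[0,0,0],[0,0,0]],"twist":[0,0,0,0,0]}'
```

```text
clock: 3.3
ee_pos: [0.5126, 0.245, 0.1159]
tcp_rot: [0.0, 0.705, 0.709, 0.002]
wrist_force: [1.8, -0.5, -0.2]
width: 0.425
grip_force: 59.9
clock: 3.8
ee_pos: [0.5405, 0.1443, 0.1142]
tcp_rot: [-0.001, 0.707, 0.708, 0.001]
wrist_force: [0.0, 0.5, 0.4]
width: 0.427
grip_force: 59.9
```

```bash
python3 -m inch '{"dp":[[1,-1,-40],[0,0,-30],[0,0,-10],[0,0,0],[0,0,0]],"twist":[0,0,0,0,0]}' && python3 -m inch '{"dp":[[0,0,-3],[0,0,-2],[0,0,0],[0,0,0]],"twist":[0,0,0,0]}'
```

```text
clock: 4.3
ee_pos: [0.5423, 0.1431, 0.0348]
tcp_rot: [0.0, 0.706, 0.708, 0.001]
wrist_force: [0.8, -0.6, 0.8]
width: 0.423
grip_force: 60.0
clock: 4.7
ee_pos: [0.5421, 0.1416, 0.0294]
tcp_rot: [0.0, 0.707, 0.707, 0.0]
wrist_force: [0.2, -0.2, 1.5]
width: 0.426
grip_force: 60.0
```

Open and lift, then measure again from above while heading to the pot.

```bash
python3 -m inch '{"dp":[[0,0,-1],[0,0,0],[0,0,0],[0,0,0],[0,0,0]],"twist":[0,0,0,0,0]}' -1 && python3 -m inch '{"dp":[[0,0,30],[0,0,40],[0,0,45],[5,45,20],[5,45,0]],"twist":[0,0,0,0,0]}' && python3 -m inch '{"dp":[[5,16,0],[5,0,0],[0,0,0],[0,0,0]],"twist":[0,0,0,0]}'  && python3 - <<'E'
from h import *
s=robot.state(); im=snapshot("wrist"); cv2.imwrite("pics/wrist2.png",im); print(s["ee_pos"])
C=cam("wrist",s); print(proj(C,[[.542,.143,.08],[.564,.25,.054],[.617,.369,.014]]).round())
E
```

```text
clock: 5.2
ee_pos: [0.5418, 0.1415, 0.028]
tcp_rot: [0.0, 0.707, 0.707, 0.0]
wrist_force: [-0.5, 0.3, 0.4]
width: 0.999
grip_force: 0.0
clock: 5.7
ee_pos: [0.5549, 0.2318, 0.1673]
tcp_rot: [0.002, 0.709, 0.706, 0.003]
wrist_force: [1.7, 0.3, -0.6]
width: 1.0
grip_force: 0.0
clock: 6.1
ee_pos: [0.5619, 0.2451, 0.1626]
tcp_rot: [0.0, 0.708, 0.706, -0.001]
wrist_force: [0.2, -0.1, -0.9]
width: 0.999
grip_force: 0.0
[0.56185284 0.24513385 0.16255246]
[[295. 318.]
 [320. 190.]
 [385.  38.]]
```

View pics/wrist2.png

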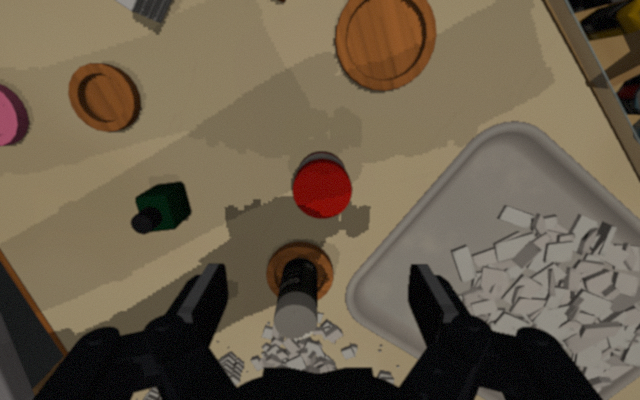

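The bottle stands in the medium holder, with its cap at about (295,318) as predicted. The pot lid is at (322,190), which also matches.

```bash
python3 -m inch '{"dp":[[3,5,-40],[0,0,-40],[0,0,-40],[0,0,-20],[0,0,-8]],"twist":[0,0,0,0,0]}' && python3 -m inch '{"dp":[[0,0,0],[0,0,0],[0,0,0],[0,0,0],[0,0,0]],"twist":[0,0,0,0,0]}' 1
```

```text
clock: 6.65
ee_pos: [0.5632, 0.2502, 0.0124]
tcp_rot: [-0.001, 0.708, 0.706, -0.002]
wrist_force: [0.3, 0.0, 0.1]
width: 0.997
grip_force: 0.0
clock: 7.15
ee_pos: [0.5659, 0.2528, 0.0169]
tcp_rot: [0.001, 0.707, 0.707, 0.001]
wrist_force: [-1.7, -0.9, 7.2]
width: 0.564
grip_force: 62.3
```

```bash
python3 -m inch '{"dp":[[0,0,15],[0,0,25],[0,0,20],[17,39,0],[17,39,0]],"twist":[0,0,0,0,0]}' && python3 -m inch '{"dp":[[17,39,0],[0,0,0],[0,0,0],[0,0,0]],"twist":[0,0,0,0]}'
```

```text
clock: 7.65
ee_pos: [0.6004, 0.3303, 0.0777]
tcp_rot: [0.001, 0.708, 0.706, 0.001]
wrist_force: [1.1, 0.0, -1.7]
width: 0.564
grip_force: 62.3
clock: 8.05
ee_pos: [0.6156, 0.3677, 0.0752]
tcp_rot: [0.0, 0.707, 0.707, -0.001]
wrist_force: [-0.4, -0.2, -1.0]
width: 0.561
grip_force: 62.4
```

```bash
python3 -m inch '{"dp":[[1,1,-30],[0,0,-15],[0,0,-6],[0,0,0],[0,0,0]],"twist":[0,0,0,0,0]}' && python3 -m inch '{"dp":[[0,0,-3],[0,0,-3],[0,0,0],[0,0,0]],"twist":[0,0,0,0]}'
```

```text
clock: 8.55
ee_pos: [0.6173, 0.3705, 0.0247]
tcp_rot: [0.0, 0.707, 0.707, 0.0]
wrist_force: [0.7, 0.1, -2.0]
width: 0.565
grip_force: 62.4
clock: 8.95
ee_pos: [0.6178, 0.3711, 0.0209]
tcp_rot: [0.0, 0.707, 0.707, 0.001]
wrist_force: [-2.3, -0.7, 10.7]
width: 0.563
grip_force: 63.3
```

```bash
python3 -m inch '{"dp":[[0,0,0],[0,0,0],[0,0,0],[0,0,0],[0,0,0]],"twist":[0,0,0,0,0]}' -1 && python3 -m inch '{"dp":[[0,0,30],[0,0,45],[0,0,45],[-35,-25,10],[-35,-25,0]],"twist":[0,0,0,0,0]}' && python3 -m inch '{"dp":[[-35,-25,0],[-35,-25,0],[-35,-25,0],[-25,-20,0],[0,0,0]],"twist":[0,0,0,0.05,0.046]}' && python3 -m inch '{"dp":[[0,0,0],[0,0,0]],"twist":[0,0]}' && python3 - <<'E'
from h import *
s=robot.state(); im=snapshot("wrist"); print(s["ee_pos"],s["tcp_rot"])
C=cam("wrist",s); print(proj(C,[[.418,.226,.066],[.418,.226,.043],[.448,.109,.076]]).round())
cv2.imwrite("pics/wrist3.png",im)
E
```

```text
clock: 9.45
ee_pos: [0.6167, 0.3705, 0.0178]
tcp_rot: [-0.0, 0.707, 0.707, -0.0]
wrist_force: [0.2, 0.1, -0.7]
width: 1.001
grip_force: 0.0
clock: 9.95
ee_pos: [0.5482, 0.3215, 0.1508]
tcp_rot: [0.001, 0.707, 0.707, 0.003]
wrist_force: [-0.4, 0.5, -0.6]
width: 1.0
grip_force: 0.0
clock: 10.45
ee_pos: [0.4122, 0.2218, 0.1479]
tcp_rot: [-0.001, 0.672, 0.741, -0.003]
wrist_force: [0.4, 0.4, 0.4]
width: 0.999
grip_force: 0.0
clock: 10.65
ee_pos: [0.4177, 0.2262, 0.1483]
tcp_rot: [0.0, 0.673, 0.74, 0.001]
wrist_force: [-0.4, 0.1, -0.2]
width: 1.0
grip_force: 0.0
[0.41772416 0.22618304 0.14825772] [1.47865117e-04 6.72753998e-01 7.39865769e-01 8.24603229e-04]
[[318. 208.]
 [318. 198.]
 [340. 344.]]
```

View pics/wrist3.png

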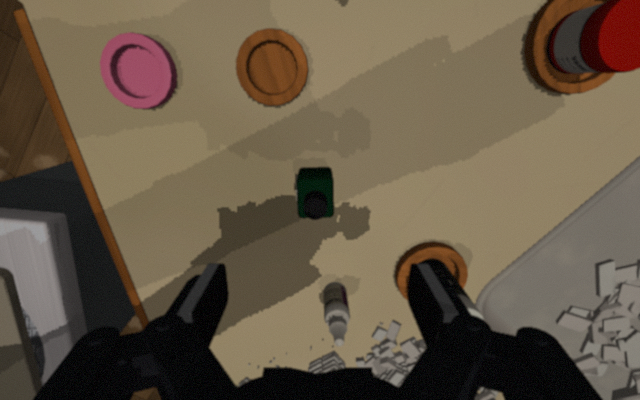

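The ink cap is at (316,205), as predicted, and the body is squared up with the gripper. The pot appears standing in the large holder at the upper right, and the dropper is at (336,310).

```bash
python3 -m inch '{"dp":[[-1,1,-40],[0,0,-40],[0,0,-35],[0,0,-16],[0,0,-4]],"twist":[0,0,0,0,0]}' && python3 -m inch '{"dp":[[0,0,0],[0,0,0],[0,0,0],[0,0,0],[0,0,0]],"twist":[0,0,0,0,0]}' 1
```

```text
clock: 11.2
ee_pos: [0.4151, 0.2265, 0.0108]
tcp_rot: [-0.001, 0.672, 0.74, -0.003]
wrist_force: [-0.1, -1.1, 0.2]
width: 0.999
grip_force: 0.0
clock: 11.7
ee_pos: [0.4166, 0.2271, 0.0141]
tcp_rot: [0.0, 0.672, 0.74, 0.0]
wrist_force: [-0.1, -0.5, 4.3]
width: 0.349
grip_force: 59.5
```

```bash
python3 -m inch '{"dp":[[0,0,15],[0,0,30],[0,0,35],[0,0,0],[0,0,0]],"twist":[0,0,0,0,0]}' && python3 - <<'E'
from h import *
s=robot.state(); im=snapshot("side"); C=cam("side"); p=proj(C,[s["ee_pos"]])[0].astype(int); print(p)
q=p-[80,60]; a=cv2.resize(im[max(q[1],0):q[1]+120,q[0]:q[0]+160],None,fx=2.5,fy=2.5,interpolation=2)
im=snapshot("scene"); C=cam("scene"); p=proj(C,[s["ee_pos"]])[0].astype(int);q=p-[80,60]; b=cv2.resize(im[q[1]:q[1]+120,q[0]:q[0]+160],None,fx=2.5,fy=2.5,interpolation=2)
cv2.imwrite("pics/c4.png",np.hstack([a,b]))
E
```

```text
clock: 12.2
ee_pos: [0.4167, 0.2269, 0.0942]
tcp_rot: [0.0, 0.672, 0.74, 0.001]
wrist_force: [-0.8, -0.4, -0.9]
width: 0.353
grip_force: 59.4
[292 167]
```

View pics/c4.png

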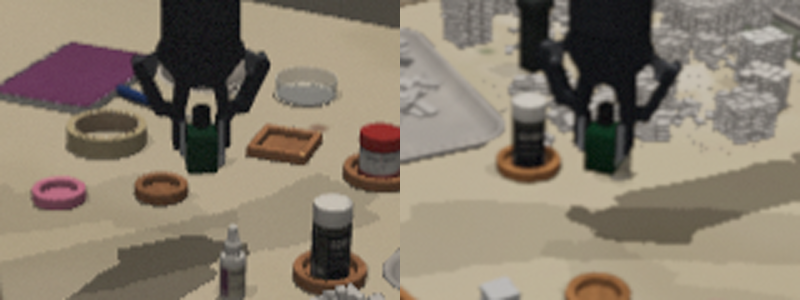

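The ink bottle hangs upright in the grip. The bottle and pot are seated in their holders.

```bash
python3 -m inch '{"dp":[[20,36,0],[20,36,0],[20,36,0],[20,36,0],[16,36,0]],"twist":[-0.09,-0.09,-0.09,-0.09,-0.095]}' && python3 -m inch '{"dp":[[0,36,0],[0,0,0],[0,0,0],[0,0,0]],"twist":[0,0,0,0]}'&& python3 - <<'E'
from h import *
q=robot.state()["tcp_rot"]; M=Ro.from_quat([q[1],q[2],q[3],q[0]]).as_matrix(); print(np.degrees(np.arctan2(M[1,1],M[0,1])))
E
```

```text
clock: 12.8
ee_pos: [0.5125, 0.4074, 0.0915]
tcp_rot: [0.0, 0.823, 0.568, -0.002]
wrist_force: [0.2, -0.3, -2.0]
width: 0.349
grip_force: 59.4
clock: 13.2
ee_pos: [0.5117, 0.4408, 0.0919]
tcp_rot: [0.001, 0.822, 0.569, -0.002]
wrist_force: [0.6, -0.1, -1.1]
width: 0.349
grip_force: 59.4
-20.600934569710496
```

```bash
python3 -m inch '{"dp":[[1,2,-35],[0,0,-25],[0,0,-8],[0,0,0],[0,0,0]],"twist":[0,0,0,0,0]}' && python3 -m inch '{"dp":[[0,0,-3],[0,0,-3],[0,0,0],[0,0,0]],"twist":[0,0,0,0]}'
```

```text
clock: 13.7
ee_pos: [0.514, 0.4446, 0.0263]
tcp_rot: [-0.0, 0.822, 0.569, 0.0]
wrist_force: [0.4, 0.9, -0.9]
width: 0.345
grip_force: 59.3
clock: 14.1
ee_pos: [0.5132, 0.4449, 0.0197]
tcp_rot: [-0.0, 0.822, 0.57, -0.0]
wrist_force: [-0.0, 0.4, -0.6]
width: 0.351
grip_force: 59.3
```

```bash
python3 -m inch '{"dp":[[0,0,-2],[0,0,0],[0,0,0]],"twist":[0,0,0]}'
```

```text
clock: 14.4
ee_pos: [0.5135, 0.4451, 0.0182]
tcp_rot: [-0.0, 0.822, 0.57, 0.0]
wrist_force: [-0.5, -1.3, 5.9]
width: 0.351
grip_force: 60.1
```

```bash
python3 -m inch '{"dp":[[0,0,0],[0,0,0],[0,0,0],[0,0,0],[0,0,0]],"twist":[0,0,0,0,0]}' -1 && python3 -m inch '{"dp":[[0,0,30],[0,0,45],[0,0,45],[-9,-45,10],[-9,-45,0]],"twist":[0,0,0,0.07,0.07]}' && python3 -m inch '{"dp":[[-9,-45,0],[-9,-45,0],[-9,-45,0],[-10,-45,0],[-9,-45,0]],"twist":[0.07,0.07,0.08,0,0]}' && python3 -m inch '{"dp":[[-2,-21,0],[0,0,0],[0,0,0],[0,0,0]],"twist":[0,0,0,0]}' && python3 - <<'E'
from h import *
s=robot.state(); im=snapshot("wrist"); print(s["ee_pos"],s["tcp_rot"])
C=cam("wrist",s); print(proj(C,[[.448,.109,.076],[.448,.109,.045],[.448,.109,0]]).round())
cv2.imwrite("pics/wrist5.png",im)
E
```

```text
clock: 14.9
ee_pos: [0.5131, 0.4447, 0.0172]
tcp_rot: [-0.0, 0.822, 0.57, -0.0]
wrist_force: [0.4, -0.4, -0.1]
width: 0.999
grip_force: 0.0
clock: 15.4
ee_pos: [0.4962, 0.3562, 0.1502]
tcp_rot: [-0.0, 0.778, 0.628, 0.003]
wrist_force: [1.3, -0.6, -1.3]
width: 0.998
grip_force: 0.0
clock: 15.9
ee_pos: [0.4486, 0.128, 0.1476]
tcp_rot: [0.0, 0.707, 0.708, -0.0]
wrist_force: [1.4, -1.0, 0.5]
width: 1.005
grip_force: 0.0
clock: 16.3
ee_pos: [0.4477, 0.1103, 0.1476]
tcp_rot: [-0.0, 0.706, 0.708, 0.0]
wrist_force: [-1.1, -0.5, -1.0]
width: 1.003
grip_force: 0.0
[0.4477007  0.11030085 0.14755126] [-2.37248568e-04  7.06160791e-01  7.08051349e-01  4.10606195e-04]
[[318. 214.]
 [318. 200.]
 [318. 184.]]
```

View pics/wrist5.png

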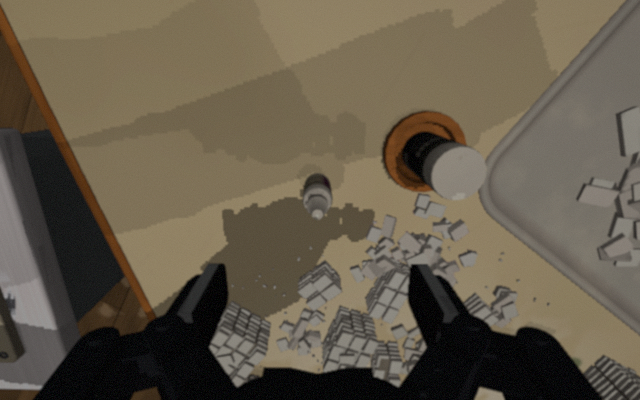

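The dropper tip is at (318,214), matching the estimate. The loose bricks are clear of the finger positions.

```bash
python3 -m inch '{"dp":[[0,-1,-40],[0,0,-40],[0,0,-32],[0,0,-16],[0,0,-4]],"twist":[0,0,0,0,0]}' && python3 -m inch '{"dp":[[0,0,0],[0,0,0],[0,0,0],[0,0,0],[0,0,0]],"twist":[0,0,0,0,0]}' 1 && python3 -m inch '{"dp":[[0,0,0],[0,0,0]],"twist":[0,0]}'
```

```text
clock: 16.85
ee_pos: [0.4457, 0.1089, 0.0131]
tcp_rot: [-0.001, 0.706, 0.708, -0.002]
wrist_force: [0.3, -0.2, 1.0]
width: 1.002
grip_force: 0.0
clock: 17.35
ee_pos: [0.4476, 0.108, 0.0162]
tcp_rot: [0.0, 0.707, 0.708, 0.0]
wrist_force: [-0.2, 0.5, 4.3]
width: 0.265
grip_force: 58.6
clock: 17.55
ee_pos: [0.4476, 0.108, 0.0162]
tcp_rot: [0.0, 0.707, 0.708, 0.0]
wrist_force: [-0.6, 0.4, 7.2]
width: 0.269
grip_force: 58.7
```

```bash
python3 -m inch '{"dp":[[0,0,15],[0,0,30],[0,0,35],[-15,43,0],[-15,43,0]],"twist":[0,0,0,0,0]}' && python3 -m inch '{"dp":[[-15,43,0],[-15,43,0],[-15,43,0],[0,0,0],[0,0,0]],"twist":[0,0,0,0,0]}'
```

```text
clock: 18.05
ee_pos: [0.419, 0.1927, 0.0968]
tcp_rot: [0.001, 0.71, 0.705, 0.001]
wrist_force: [0.9, 0.6, -1.0]
width: 0.266
grip_force: 58.9
clock: 18.55
ee_pos: [0.3713, 0.3237, 0.0955]
tcp_rot: [-0.0, 0.706, 0.709, -0.0]
wrist_force: [0.5, -0.5, -0.9]
width: 0.271
grip_force: 58.9
```

```bash
python3 -m inch '{"dp":[[1,0,-35],[0,0,-25],[0,0,-8],[0,0,0],[0,0,0]],"twist":[0,0,0,0,0]}' && python3 -m inch '{"dp":[[0,0,-3],[0,0,-3],[0,0,-1],[0,0,0],[0,0,0]],"twist":[0,0,0,0,0]}'
```

```text
clock: 19.05
ee_pos: [0.3738, 0.3223, 0.0281]
tcp_rot: [-0.0, 0.707, 0.707, -0.0]
wrist_force: [-0.4, 0.3, 0.0]
width: 0.272
grip_force: 58.9
clock: 19.55
ee_pos: [0.3732, 0.3228, 0.0205]
tcp_rot: [-0.0, 0.707, 0.707, -0.0]
wrist_force: [0.7, -0.9, -0.4]
width: 0.271
grip_force: 58.9
```

```bash
python3 -m inch '{"dp":[[0,0,-1],[0,0,0],[0,0,0]],"twist":[0,0,0]}' && python3 -m inch '{"dp":[[0,0,0],[0,0,0],[0,0,0],[0,0,0],[0,0,0]],"twist":[0,0,0,0,0]}' -1 && python3 -m inch '{"dp":[[0,0,25],[0,0,45],[0,0,45],[30,0,45],[30,0,45]],"twist":[0,0,0,0,0]}' && python3 -m inch '{"dp":[[30,0,45],[20,0,20],[0,0,0],[0,0,0]],"twist":[0,0,0,0]}' && python3 - <<'E'
from h import *
s=robot.state(); im=snapshot("wrist"); C=cam("wrist",s); T=dict(pot=(.617,.369,.058),bottle=(.542,.143,.084),dropper=(.3723,.3232,.080),ink=(.5128,.4432,.070),tile=(.427,.3995,.048))
print(proj(C,list(T.values())).round().tolist()); cv2.imwrite("pics/wrist6.png",im)
s=snapshot("side"); C=cam("side"); print(proj(C,list(T.values())).round().tolist())
cv2.imwrite("pics/side6.png",cv2.resize(s[120:300,210:480],None,fx=2.9,fy=2.9,interpolation=2))
E
```

```text
clock: 19.85
ee_pos: [0.3733, 0.3229, 0.0202]
tcp_rot: [-0.0, 0.707, 0.708, -0.0]
wrist_force: [0.4, -0.1, 8.6]
width: 0.267
grip_force: 60.0
clock: 20.35
ee_pos: [0.3732, 0.3227, 0.0193]
tcp_rot: [-0.0, 0.707, 0.707, -0.0]
wrist_force: [0.2, -0.2, -0.5]
width: 1.001
grip_force: 0.0
clock: 20.85
ee_pos: [0.4285, 0.3226, 0.2198]
tcp_rot: [-0.0, 0.706, 0.708, -0.0]
wrist_force: [1.8, 0.7, -1.4]
width: 1.002
grip_force: 0.0
clock: 21.25
ee_pos: [0.4756, 0.3222, 0.2785]
tcp_rot: [-0.0, 0.707, 0.707, -0.001]
wrist_force: [-0.4, -0.4, -0.4]
width: 0.997
grip_force: 0.0
[[445.0, 124.0], [370.0, 308.0], [224.0, 169.0], [355.0, 50.0], [275.0, 95.0]]
[[364.0, 159.0], [345.0, 187.0], [276.0, 157.0], [326.0, 145.0], [297.0, 157.0]]
```

View pics/wrist6.png

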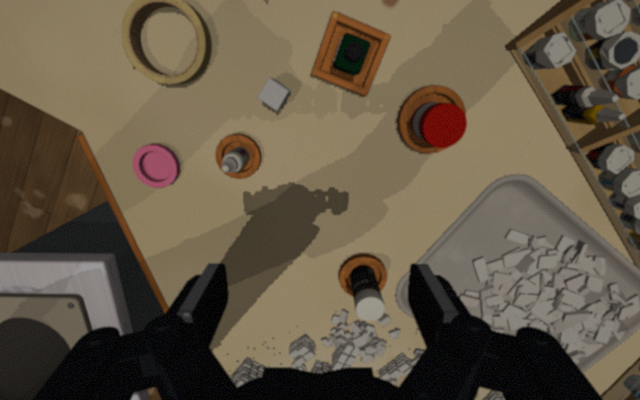

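View pics/side6.png

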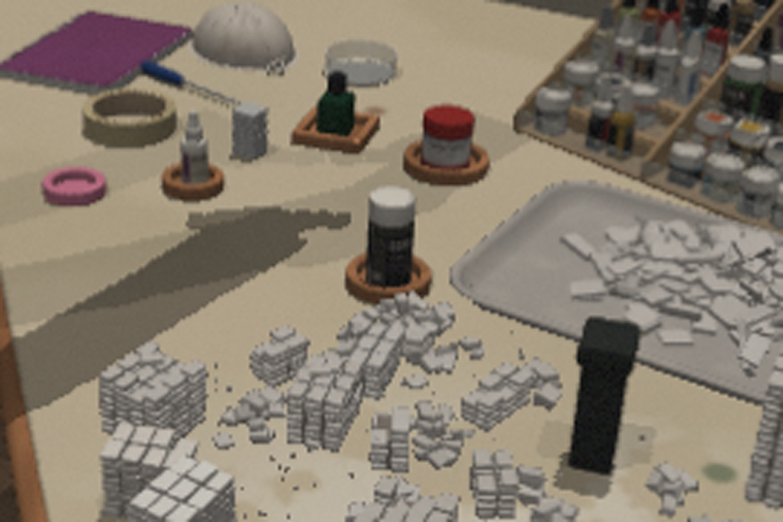

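All four stand in their holders, and the tile stack and tower haven't moved. The ink cap at about (349,59) and the dropper tip at about (229,164) are a few mm off the prediction, so I'll zoom in on those two.

```bash
python3 - <<'E'
import cv2,numpy as np
im=cv2.imread("pics/wrist6.png"); im=cv2.convertScaleAbs(im,alpha=1.6)
cv2.imwrite("pics/c7.png",np.hstack([cv2.resize(im[y:y+100,x:x+100],None,fx=4,fy=4,interpolation=2) for x,y in((300,5),(190,115))]))
E
```

```text
(no output)
```

View pics/c7.png

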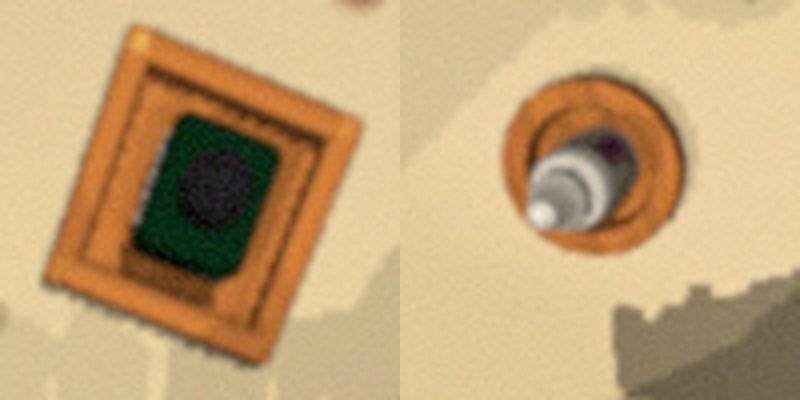

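Zoomed, the ink cap is at (353,52) against a predicted (355,50). The dropper tip is at (225.5,168) against (224,169). Both are within about 2 mm, so I'm handing in.

```bash
python3 -c "
from workcell import job_done; print(job_done())"
```

```text
the job is handed in; nothing more can be done
None
```

I handed in the job with all four containers standing upright in their matching holders, about 3 mm or less from centre by my camera estimates; the tile stack and tower look undisturbed, but the hand-in returned no verdict.

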